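# Square a rectangular dish into the decorating jig

## Task

Push the rectangular clay dish along the bench into the wooden corner jig, until it stands square and snug against both the back batten and the end stop, and push the jig's sliding cheek up against the dish's free end to trap it there. Only push, gently and from outside: never lift or tip the dish, reach into it or take it or the cheek between the fingers, and leave the other things on the bench where they are.

Things in the scene. Friction and masses are not known exactly. Their poses are not given: they have to be found in the camera images.
- dish: Open rectangular dish of pale clay, loose, 0.3 to 0.65 kg: 100 mm along its x, 150 along y, 45 high, walls and floor 8 thick. Origin: centre of underside. It starts on the robot's side of the jig, short of the batten, centre between end stop and cheek, long side facing the batten within 0.35 rad. Seated, its centre is at x -50, y -75 mm in the jig's frame; half a turn makes no difference.
- jig: Wooden L-shaped corner jig fixed to the bench, no base plate. Origin: inside corner of the two faces, at bench height. Back batten: face at x = 0 looking to -x (to the robot), from y +20 to -380 mm, 22 thick, 28 high plus 4 mm track. End stop: face at y = 0 looking to -y, from x 0 to -100 mm, 22 thick, 28 high. Turned up to 0.2 rad about the vertical.
- cheek (a joint): Travel (m) of the sliding cheek along the jig's +y, towards the end stop. 0: its face at the jig's y = -310 mm; starts at 0 to 0.05, limit 0.22; meets a seated dish at 0.16. Stays where it is left. Sliding it takes about 2 N, plus a few N once it pushes the dish.
- cheek_face (a point): Middle of the cheek's face that looks to the end stop (jig's +y): 18 mm above the bench, at the jig's x = -50 mm; axes as the jig's. The cheek is a dark wooden block from the jig's x = -8 to -93 mm, 30 mm thick (behind this face, to -y), top 36 mm above the bench. Its bracket and black knob over the batten (jig's x -16 to +24 mm) reach 57 mm high.
- mug_left: Bystander: clay mug with a handle, 76 mm wide, 90 mm high, left of the end stop. Origin: centre of its underside.
- cup_right: Bystander: clay cup without a handle, 72 mm wide, 85 mm high, on the robot's side, right of the dish. Origin: centre of its underside.
- bowl: Bystander: round clay bowl, 130 mm wide, 50 mm high, behind the back batten. Origin: centre of its underside.
- jar: Bystander: small closed jar, 52 mm wide, 70 mm high, behind the back batten. Origin: centre of its underside.
- prop: Bystander: clay kiln prop, an upright cylinder 38 mm wide, 50 mm high, in front and left of the end stop. Origin: centre of its underside.
- brush: Bystander: hand brush lying at the left of the bench, handle along its -x. Origin: under its middle.
Not all that is in view belongs to the job. What is shaped like the dish but turquoise is not meant.

How it is judged:
At the end, for the whole second after the job is handed in: The dish stands flat on the bench in the jig, its long side within 4 mm of the back batten, its end within 4 mm of the end stop, square to the jig within 0.05 rad and at rest; the cheek's face is within about 5 mm of the dish's free end; every bystander is within 20 mm of where it started (angle between the x axis of dish and the x axis of jig, either way round below 0.05 rad and x of dish in the frame of jig between -0.054 and -0.046 m and y of dish in the frame of jig between -0.079 and -0.071 m and height (world z) of dish below 0.004 m and angle between dish's own z axis and vertical below 0.05 rad and y of cheek_face in the frame of jig above -0.155 m and linear speed of dish below 0.01 m/s and distance of each of mug_left, cup_right, bowl, jar, prop, brush from where it was at the start of the episode below 0.02 m); the robot touches nothing.
It fails at once if the dish is lifted off the bench (underside above 12 mm) or tipped by more than 0.2 rad (height (world z) of dish above 0.012 m or angle between dish's own z axis and vertical above 0.2 rad).
It fails at once if the dish is taken by its wall or reached into (the TCP comes within its outline, below its rim) (x of the grasp point in the frame of dish between -0.05 and 0.05 m and y of the grasp point in the frame of dish between -0.075 and 0.075 m and z of the grasp point in the frame of dish below 0.045 m).
It fails at once if the cheek's block or knob is taken between the fingers (the TCP comes within its outline, below its top) ((x of the grasp point in the frame of cheek_face between -0.043 and 0.042 m and y of the grasp point in the frame of cheek_face between -0.03 and 0 m and z of the grasp point in the frame of cheek_face below 0.018 m) or (x of the grasp point in the frame of cheek_face between 0.048 and 0.074 m and y of the grasp point in the frame of cheek_face between -0.028 and -0.002 m and z of the grasp point in the frame of cheek_face below 0.039 m)).
It fails at once if the dish or the jig with its cheek is shoved hard (fingers press with more than 45 N) (contact force between the fingers and dish above 45 N or contact force between the fingers and jig above 45 N).
It fails at once if a bystander is moved by more than 30 mm (distance of any of mug_left, cup_right, bowl, jar, prop, brush from where it was at the start of the episode above 0.03 m).
It also fails if it takes over 51 s, if anything falls off the work surface, if the arm or the gripper's body presses on something with over 40 N, if the wrist force passes 120 N, or if a joint passes its speed limit or range.

## Robot

A 6-joint arm with a two-finger parallel gripper is mounted at the origin on the work surface. World frame = base frame: x ahead of the robot, y to its left, z up, the work surface at z = 0. Lengths are in m, angles in rad, forces in N, time in s.
With the tool pointing down it reaches from about 0.375 to 0.9 m from the base axis. Payload 3.1 kg.
Tool frame: the origin (TCP) lies between the finger pads, 19 mm behind the fingertips; this is the grasp point; z points along the fingers, y is the line along which they close (so a half turn about z gives the same grasp; the last joint's range is limited). The gripper opens to 85 mm and grips with 20 to 120 N. Pads are 22 mm wide; open, the fingers measure 114 mm over their backs; the gripper's body (76 mm by 85 mm) begins 54 mm behind the grasp point. The pads swing forward as they close: fully open they stand 13 mm farther back than shut.
Start: joints at [1.008, 0.527, 1.433, -0, 1.181, -0.178], TCP at [0.235, 0.579, 0.25] pointing down, gripper open.
Joint ranges: [-3.08, 3.08], [-0.75, 2.2], [0.22, 2.44], [-1.43, 4.57], [0, 2.65], [-2.85, 2.85]. Speed limits (rad/s): [2.79, 2.79, 3.14, 3.14, 3.14, 3.14].

## Interface

Orientations are given as a unit quaternion [x, y, z, w].
In Python, from station import manip, viewer, ticket gives the robot as it stands.
- The arm moves only by the shell command python3 -m creep 'ROWS' [FORCE]. ROWS is JSON, a list of rows, each an object with "slide": the shift along the tool's x, y, z in cm, a list of three; "angular": the turn, a rotation vector about the tool's x, y, z in rad, a list of three; "claw": the opening, from -1 (shut) to 1 (fully open). A call has 1 to 10 rows; each row shifts and turns the commanded pose from where the row before left it, along the tool's axes as they then stand; what a row does not reach is not made up. A row lasts 1/12 s, in which the tool goes at most 41.7 mm and 7.16 degrees, less where a joint would pass 70% of its speed; a pose out of reach is approached as far as the arm can. A call with a gripper value outside its range is refused whole. The fingers move at their own pace and stop on an object; FORCE is the grip in N (left out, the last holds). Time passes only in rows, so rows that do not move let the fingers close. It gives the time, the measured TCP pose, the force, the opening and the grip force at its end, in the units of the state.
- manip.sense(): the state, without advancing time (a new reading comes with each control period).
- viewer.snapshot(name): name is "scene" or "top" or "wrist"; returns the picture (400x640x3 uint8, blue, green, red); there is no depth.
- viewer.calibration(name): a dict with "fov_y" (degrees; the focal length in pixels is half the picture's height over the tangent of half this angle, whatever the lens; pixels are square), "cx", "cy" (the principal point, pixels), "k1" (the pictures are not rectified: a ray, as slopes to the right and down, at radius r is drawn at 1 + k1 r^2 times it, then the intrinsics apply), "T" (4x4, takes a point from camera to world coordinates); the wrist camera has in their place "tool_from_camera" (4x4, takes a point from camera to tool coordinates, whose origin is the TCP and whose axes are the flange's). Camera axes: x right, y up, looking along -z (the intrinsics and any distortion apply to the point x, -y, -z); pixel columns grow to the right and rows downward; lengths in m; the calibration is good to about 2 mm. A picture is of the moment at which its call begins: read the wrist's pose just before it. calibration takes no time and is no camera call.
- ticket.sign_off(): hands the job in; it is judged then, once.
The state is a dict: "t": time; "q": joint angles; "qd": joint speeds; "tau": joint torques, N m; "tcp_pos": TCP position; "tool_rot": TCP orientation; "force": force on the tool from outside, world axes, zero at the start; "ft_torque": the same for the moment, N m; "finger_gap": opening from 0.0 (shut) to 1.0 (fully open); "gripper_force": force on a finger pad.
Only numpy, scipy, OpenCV 4.12 (cv2) and the standard library are available. Lean on these libraries where they do the work, as an engineer would, in place of code of your own. Each camera call takes 0.05 s, during which the arm holds its last target. There are 200 camera calls.

## Working session

There is one attempt and no reset: what is moved stays moved. The work goes in short steps, Python scripts to look and compute and a shell command to move; the robot and the scene stay as the last step left them, time stands still between calls to the robot, and variables do not carry over. Pictures are saved under pics/ and viewed, at most 10 in all, crops included, and the job is handed in when it is done.

```bash
ls; mkdir -p pics; python3 - <<'E'
from station import manip, viewer, ticket
import cv2
s=manip.sense();print(s)
for n in("scene","top"):
    cv2.imwrite(f"pics/{n}0.png",viewer.snapshot(n));print(viewer.calibration(n))
print(viewer.calibration("wrist"))
E
```

```text
pics
{'t': 0.0, 'q': array([ 1.00748198e+00,  5.28460928e-01,  1.43392351e+00, -5.61101601e-06,
        1.18137928e+00, -1.78504795e-01]), 'qd': array([-1.11007026e-03, -2.97510847e-04,  1.97606025e-03,  1.08259650e-03,
        2.03724071e-05, -1.46437909e-03]), 'tau': array([-1.13003585e-03, -4.42358601e+01, -1.78020608e+01, -2.90773896e-04,
        8.71114869e-03,  1.50406186e-05]), 'tcp_pos': array([0.23422106, 0.57871741, 0.24903004]), 'tool_rot': array([ 1.91218687e-01,  9.81546859e-01, -1.01265252e-03, -3.91047034e-04]), 'force': array([ 0.461665  , -0.1099113 , -0.16359908]), 'ft_torque': array([-0.01054191,  0.07664975,  0.02185697]), 'gripper_force': 0.0, 'finger_gap': 0.9989004207968364}
{'fov_y': 53.476620406253794, 'cx': 321.13498222648303, 'cy': 200.4760516078385, 'k1': -0.07878503029339023, 'T': array([[-0.75870805, -0.46866905,  0.45245047,  0.955175  ],
       [ 0.65137855, -0.55460284,  0.51780466,  0.52627271],
       [ 0.0082513 ,  0.68757909,  0.7260626 ,  0.66107766],
       [ 0.        ,  0.        ,  0.        ,  1.        ]])}
{'fov_y': 48.40852293098964, 'cx': 321.27081922189325, 'cy': 193.6585264715315, 'k1': -0.12144408238925623, 'T': array([[ 0.01667126,  0.99322955, -0.1149658 ,  0.41800169],
       [-0.9998542 ,  0.01698543,  0.00175355,  0.07950788],
       [ 0.00369442,  0.11491981,  0.9933679 ,  1.19972111],
       [ 0.        ,  0.        ,  0.        ,  1.        ]])}
{'fov_y': 60.71503910285451, 'cx': 318.74334285786335, 'cy': 203.58337307258165, 'k1': -0.05478005855506923, 'tool_from_camera': array([[-7.47356532e-04,  9.64898658e-01,  2.62621442e-01,
         6.67499085e-02],
       [ 9.99999327e-01,  4.88105953e-04,  1.05240169e-03,
         7.25944204e-04],
       [ 8.87273890e-04,  2.62622052e-01, -9.64898373e-01,
        -1.23465771e-01],
       [ 0.00000000e+00,  0.00000000e+00,  0.00000000e+00,
         1.00000000e+00]])}
```

View pics/top0.png

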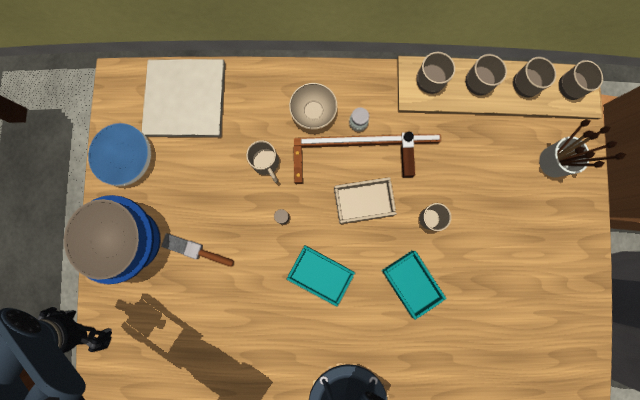

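View pics/scene0.png

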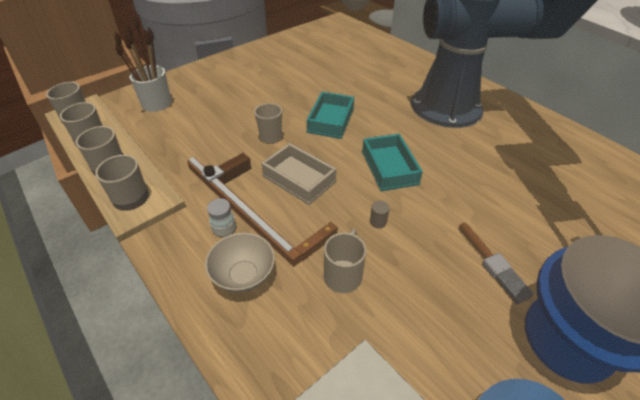

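The dish candidates in the top view are:
- the pale rectangle at (365,201)
- a turquoise dish at (321,275)
- a turquoise dish at (414,285)
- the flat pale slab at (184,98)

I choose the pale one at (365,201), since it is loose, on the robot's side of the jig and between the stop (298,160) and the cheek (408,155). I'll check it in a close crop.

```bash
cat > h.py <<'E'
from station import manip, viewer, ticket
import cv2, numpy as np
from scipy.spatial.transform import Rotation as R
def cam(n, s=None):
    c=viewer.calibration(n)
    if n=="wrist":
        s=s or manip.sense(); T=np.eye(4); T[:3,:3]=R.from_quat(s["tool_rot"]).as_matrix(); T[:3,3]=s["tcp_pos"]
        c["T"]=T@c["tool_from_camera"]
    f=200/np.tan(np.radians(c["fov_y"]/2)); c["K"]=np.array([[f,0,c["cx"]],[0,f,c["cy"]],[0,0,1.]]); c["D"]=np.array([c["k1"],0,0,0.])
    return c
def rays(c,px):
    u=cv2.undistortPoints(np.float64(px).reshape(-1,1,2),c["K"],c["D"])[:,0]
    d=np.c_[u[:,0],-u[:,1],-np.ones(len(u))]@c["T"][:3,:3].T
    return c["T"][:3,3],d
def plane(c,px,z):
    o,d=rays(c,px); return (o+d*((z-o[2])/d[:,2])[:,None])[:,:2]
def cross(c1,p1,c2,p2):
    o1,d1=rays(c1,p1);o2,d2=rays(c2,p2);out=[]
    for a,b in zip(d1,d2):
        t=np.linalg.lstsq(np.c_[a,-b],o2-o1,rcond=None)[0]
        A=o1+t[0]*a;B=o2+t[1]*b; out.append(np.r_[(A+B)/2,np.linalg.norm(A-B)])
    return np.array(out)
def project(c,P):
    Q=(np.atleast_2d(P)-c["T"][:3,3])@c["T"][:3,:3]; Q[:,1:]*=-1
    return cv2.projectPoints(Q,np.zeros(3),np.zeros(3),c["K"],c["D"])[0][:,0]
E
python3 - <<'E'
import cv2,numpy as np
a=cv2.imread("pics/top0.png")[120:240,280:460];b=cv2.imread("pics/scene0.png")[140:270,175:355]
cv2.imwrite("pics/c1.png",cv2.resize(a,None,fx=4.4,fy=4.4,interpolation=cv2.INTER_CUBIC))
cv2.imwrite("pics/c2.png",cv2.resize(b,None,fx=4.4,fy=4.4,interpolation=cv2.INTER_CUBIC))
E
```

```text
(no output)
```

View pics/c1.png

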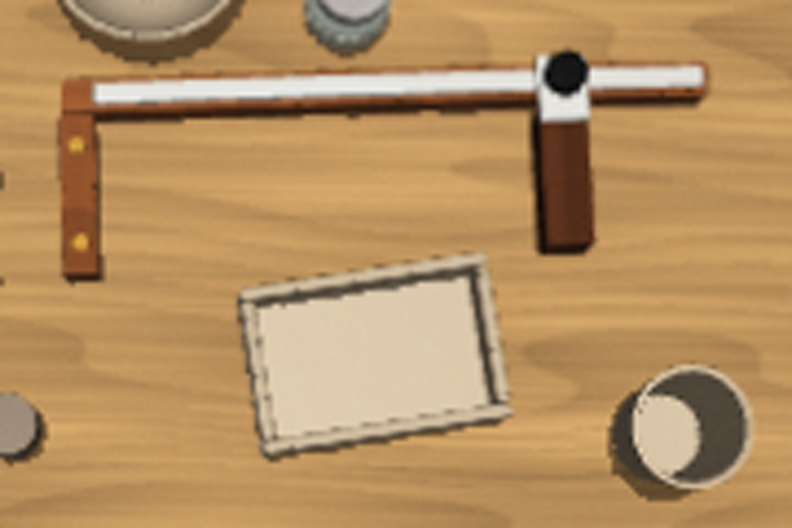

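View pics/c2.png

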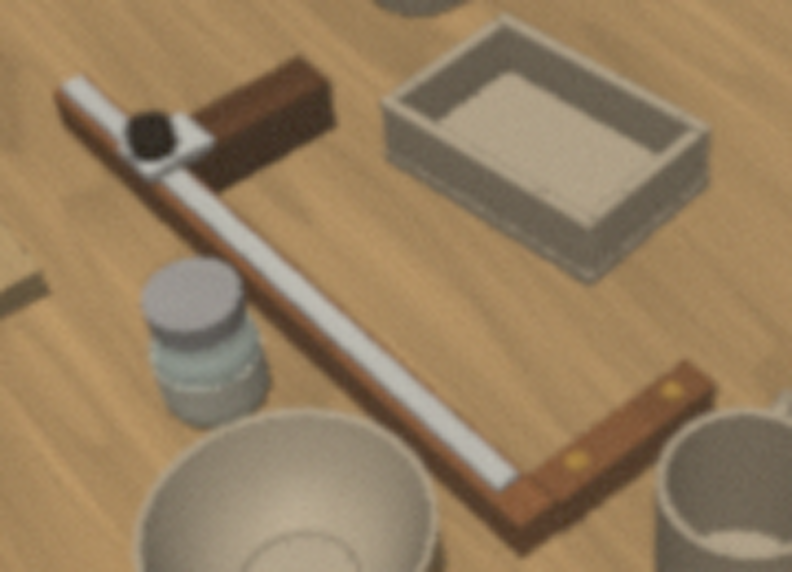

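The crops confirm the choice. It is the open pale dish, with rim corners in crop 1 at (241,293), (482,256), (510,412) and (267,455), and the same corners in crop 2. The jig and the cheek face are clear in both crops. Next I'll triangulate.

```bash
python3 - <<'E'
from h import *
ct,cs=cam("top"),cam("scene")
o1,o2=np.array([280,120]),np.array([175,140])
f1=lambda p:(np.array(p)+.5)/4.4-.5+o1
f2=lambda p:(np.array(p)+.5)/4.4-.5+o2
a=f1([(241,293),(482,256),(510,412),(267,455)]);b=f2([(592,230),(383,102),(505,17),(710,130)])
np.set_printoptions(precision=4,suppress=True)
print("dish X",cross(ct,a,cs,b))
p=plane(ct,a,.045);p2=plane(cs,b,.045);print(p,p2,p.mean(0),p2.mean(0),np.linalg.norm(p-np.roll(p,-1,0),axis=1))
v=(p[0]+p[1]-p[2]-p[3]);print("dish yaw",np.arctan2(v[1],v[0]), )
v=(p[0]+p[3]-p[2]-p[1]);print("dish yaw",np.arctan2(-v[0],v[1]), )
# jig: batten outer back-left top corner, back right; brass screws
a=f1([(64,80),(76,145),(80,242),(706,64),(542,248),(590,243),(566,72)]);b=f2([(545,497+0),(578,461),(672,390),(78,76),(332,90),(300,57),(152,135)])
print("jig X",cross(ct,a,cs,b))
bt=plane(ct,f1([(64,80),(706,64),(535,62)]),.028);print("batten back edge",bt)
es=plane(ct,f1([(97,115),(98,262),(62,118),(63,264)]),.028);print("stop",es)
ck=plane(ct,f1([(540,125),(541,238),(586,122),(590,236)]),.036);print("cheek top",ck)
kb=plane(ct,f1([(566,72)]),.057);print("knob",kb)
br=plane(ct,f1([(97,104),(330,100),(530,94),(700,88)]),.028);print("batten front",br)
print("others: cup, prop, mug",plane(ct,[(436,217)],.085),plane(ct,[(281,216)],.05),plane(ct,[(262,155)],.09))
E
```

```text
dish X [[ 0.5716  0.0444  0.0388  0.0032]
 [ 0.5967 -0.1006  0.041   0.0016]
 [ 0.5027 -0.1168  0.041   0.003 ]
 [ 0.4755  0.0272  0.0383  0.0019]]
[[ 0.5719  0.0435]
 [ 0.5967 -0.1005]
 [ 0.5035 -0.1172]
 [ 0.4758  0.0268]] [[ 0.5744  0.0505]
 [ 0.5986 -0.0959]
 [ 0.5047 -0.1114]
 [ 0.4801  0.0334]] [ 0.537  -0.0369] [ 0.5394 -0.0309] [0.1461 0.0947 0.1467 0.0975]
dish yaw 0.17399954765856307
dish yaw 0.1804941747142258
jig X [[ 0.696   0.1564  0.0426  0.0122]
 [ 0.6627  0.1455  0.0277  0.0023]
 [ 0.6029  0.1417  0.0277  0.0024]
 [ 0.7146 -0.2371  0.0375  0.0125]
 [ 0.6048 -0.1398  0.0281  0.0005]
 [ 0.607  -0.1676  0.0354  0.001 ]
 [ 0.7087 -0.1508  0.0483  0.0029]]
batten back edge [[ 0.704   0.1531]
 [ 0.7224 -0.2437]
 [ 0.721  -0.1366]]
stop [[0.6824 0.1323]
 [0.5916 0.1297]
 [0.6801 0.1537]
 [0.59   0.1508]]
cheek top [[ 0.6795 -0.1378]
 [ 0.6098 -0.1379]
 [ 0.6821 -0.1662]
 [ 0.6116 -0.1678]]
knob [[ 0.7077 -0.15  ]]
batten front [[ 0.6892  0.1325]
 [ 0.6943 -0.0101]
 [ 0.7007 -0.1333]
 [ 0.7071 -0.2395]]
others: cup, prop, mug [[ 0.4925 -0.2138]] [[0.4911 0.1807]] [[0.6428 0.2299]]
```

Triangulated rim and top heights come out close to the stated ones, and the sizes match (146 x 96 mm rim). The jig is at about (0.683, 0.131) with yaw 0.046. The dish is at about (0.537, -0.037) with yaw 0.177.

Plan:
1. Hold the open fingers as a two-point wall along the jig's y and push the dish's near side against the batten.
2. Push the cheek from outside so that it carries the dish to the end stop.

First I align the tool and travel at height.

```bash
python3 -m creep '[{"slide":[0,0,0],"angular":[0,0,-0.108],"claw":1},{"slide":[0,0,0],"angular":[0,0,-0.108],"claw":1},{"slide":[0,0,0],"angular":[0,0,-0.108],"claw":1},{"slide":[0,0,0],"angular":[0,0,-0.108],"claw":1},{"slide":[-1,-3.5,0],"angular":[0,0,0],"claw":1},{"slide":[-1,-3.5,0],"angular":[0,0,0],"claw":1},{"slide":[-1,-3.5,0],"angular":[0,0,0],"claw":1},{"slide":[-1,-3.5,0],"angular":[0,0,0],"claw":1},{"slide":[-1,-3.5,0],"angular":[0,0,0],"claw":1},{"slide":[-1,-3.5,0],"angular":[0,0,0],"claw":1}]'
python3 -m creep '[{"slide":[-1,-3.5,0],"angular":[0,0,0],"claw":1},{"slide":[-1,-3.5,0],"angular":[0,0,0],"claw":1},{"slide":[-1,-3.5,0],"angular":[0,0,0],"claw":1},{"slide":[-1,-3.5,0],"angular":[0,0,0],"claw":1},{"slide":[-1,-3.5,0],"angular":[0,0,0],"claw":1},{"slide":[-1,-3.5,0],"angular":[0,0,0],"claw":1},{"slide":[0,0,0],"angular":[0,0,0],"claw":1},{"slide":[0,0,0],"angular":[0,0,0],"claw":1}]'
```

```text
t: 0.93
tcp_pos: [0.3043, 0.3706, 0.2497]
tool_rot: [-0.024, 1.0, -0.0, -0.0]
force: [1.1, -0.4, 0.2]
finger_gap: 0.997
gripper_force: 0.0
t: 1.6
tcp_pos: [0.3748, 0.1639, 0.2499]
tool_rot: [-0.021, 1.0, 0.0, -0.0]
force: [-0.1, 0.1, -0.0]
finger_gap: 0.998
gripper_force: 0.0
```

```bash
python3 -m creep '[{"slide":[-1.1,-3.5,0],"angular":[0,0,0],"claw":1},{"slide":[-1.1,-3.5,0],"angular":[0,0,0],"claw":1},{"slide":[-1.1,-3.5,0],"angular":[0,0,0],"claw":1},{"slide":[-1.1,-3.5,0],"angular":[0,0,0],"claw":1},{"slide":[-1.1,-3.5,0],"angular":[0,0,0],"claw":1},{"slide":[-1.1,-3.5,0],"angular":[0,0,0],"claw":1},{"slide":[0,0,0],"angular":[0,0,0],"claw":1},{"slide":[0,0,0],"angular":[0,0,0],"claw":1}]'
python3 - <<'E'
from h import *
s=manip.sense();w=viewer.snapshot("wrist");cv2.imwrite("pics/w1.png",w)
np.set_printoptions(precision=4,suppress=True)
print(s["tcp_pos"],project(cam("wrist",s),[[.5719,.0435,.045],[.5967,-.1005,.045],[.5035,-.1172,.045],[.4758,.0268,.045],[.683,.131,.028]]))
E
```

```text
t: 2.27
tcp_pos: [0.4507, -0.0413, 0.2497]
tool_rot: [-0.023, 1.0, 0.0, -0.0]
force: [1.2, 0.4, 0.2]
finger_gap: 1.0
gripper_force: 0.0
[ 0.4507 -0.0413  0.2497] [[391.4569 294.7554]
 [258.2105 309.6279]
 [241.4039 228.7493]
 [384.8557 208.7717]
 [448.9002 369.2897]]
```

View pics/w1.png

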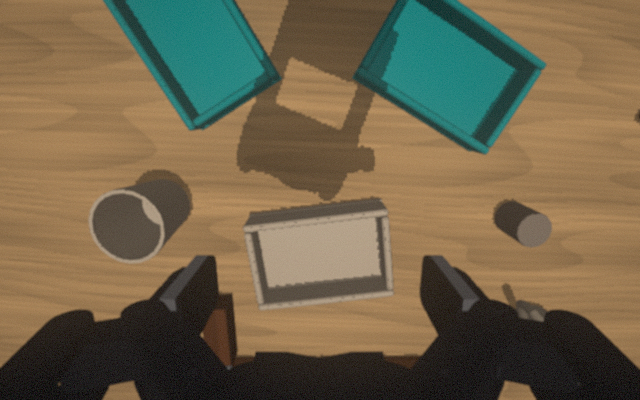

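The wrist view matches the prediction to within about 3 px: dish rim at (245,228), (387,211), (394,294) and (262,307). The landing strip between the dish and the turquoise dishes is free, so I descend.

```bash
python3 -m creep '[{"slide":[0,0.2,3.6],"angular":[0,0,0],"claw":1},{"slide":[0,0,3.6],"angular":[0,0,0],"claw":1},{"slide":[0,0,3.6],"angular":[0,0,0],"claw":1},{"slide":[0,0,3.6],"angular":[0,0,0],"claw":1},{"slide":[0,0,3.6],"angular":[0,0,0],"claw":1},{"slide":[0,0,3],"angular":[0,0,0],"claw":1},{"slide":[0,0,1.0],"angular":[0,0,0],"claw":1},{"slide":[0,0,0],"angular":[0,0,0],"claw":1},{"slide":[0,0,0],"angular":[0,0,0],"claw":1}]'
```

```text
t: 3.07
tcp_pos: [0.4497, -0.0379, 0.0304]
tool_rot: [-0.025, 1.0, 0.0, -0.0]
force: [-0.7, -0.3, 0.5]
finger_gap: 1.0
gripper_force: 0.0
```

```bash
python3 -m creep '[{"slide":[-0.8,0,0],"angular":[0,0,0],"claw":1},{"slide":[-0.8,0,0],"angular":[0,0,0],"claw":1},{"slide":[-0.6,0,0],"angular":[0,0,0],"claw":1},{"slide":[-0.6,0,0],"angular":[0,0,0],"claw":1},{"slide":[-0.6,0,0],"angular":[0,0,0],"claw":1},{"slide":[-0.6,0,0],"angular":[0,0,0],"claw":1},{"slide":[-0.6,0,0],"angular":[0,0,0],"claw":1},{"slide":[-0.6,0,0],"angular":[0,0,0],"claw":1},{"slide":[-0.6,0,0],"angular":[0,0,0],"claw":1},{"slide":[-0.6,0,0],"angular":[0,0,0],"claw":1}]'
python3 -m creep '[{"slide":[-0.6,0,0],"angular":[0,0,0],"claw":1},{"slide":[-0.6,0,0],"angular":[0,0,0],"claw":1},{"slide":[-0.6,0,0],"angular":[0,0,0],"claw":1},{"slide":[-0.6,0,0],"angular":[0,0,0],"claw":1},{"slide":[-0.4,0,0],"angular":[0,0,0],"claw":1},{"slide":[0,0,0],"angular":[0,0,0],"claw":1},{"slide":[0,0,0],"angular":[0,0,0],"claw":1}]'
python3 - <<'E'
from h import *
t=viewer.snapshot("top")[120:240,280:460]
cv2.imwrite("pics/c3.png",cv2.resize(t,None,fx=4.4,fy=4.4,interpolation=cv2.INTER_CUBIC))
E
```

```text
t: 3.9
tcp_pos: [0.5129, -0.0361, 0.0301]
tool_rot: [-0.023, 1.0, 0.0, -0.002]
force: [-6.3, -1.3, 5.2]
finger_gap: 0.997
gripper_force: 3.1
t: 4.48
tcp_pos: [0.5439, -0.0354, 0.0301]
tool_rot: [-0.023, 1.0, -0.001, 0.002]
force: [0.2, -0.1, -1.0]
finger_gap: 0.999
gripper_force: 0.0
```

View pics/c3.png

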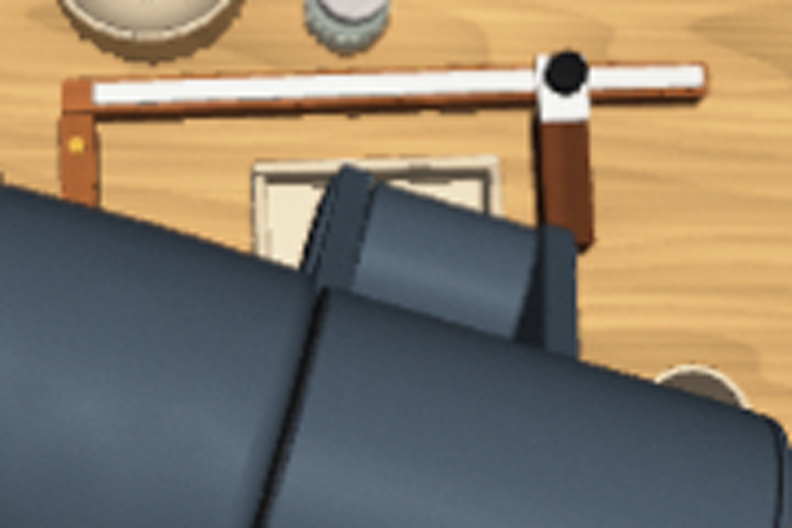

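The crop shows the dish squared up. Its far rim runs from (253,165) to (498,158), parallel to the batten, and it clears the cheek at x=540. I continue to the batten, slowing down near it.

```bash
python3 -m creep '[{"slide":[-0.6,0,0],"angular":[0,0,0],"claw":1},{"slide":[-0.6,0,0],"angular":[0,0,0],"claw":1},{"slide":[-0.5,0,0],"angular":[0,0,0],"claw":1},{"slide":[-0.4,0,0],"angular":[0,0,0],"claw":1},{"slide":[-0.3,0,0],"angular":[0,0,0],"claw":1},{"slide":[-0.2,0,0],"angular":[0,0,0],"claw":1},{"slide":[0,0,0],"angular":[0,0,0],"claw":1}]'
python3 -m creep '[{"slide":[-0.15,0,0],"angular":[0,0,0],"claw":1},{"slide":[-0.15,0,0],"angular":[0,0,0],"claw":1},{"slide":[0,0,0],"angular":[0,0,0],"claw":1}]'
python3 -m creep '[{"slide":[-0.15,0,0],"angular":[0,0,0],"claw":1},{"slide":[-0.15,0,0],"angular":[0,0,0],"claw":1},{"slide":[0,0,0],"angular":[0,0,0],"claw":1}]'
```

```text
t: 5.12
tcp_pos: [0.5687, -0.0337, 0.0299]
tool_rot: [-0.024, 1.0, -0.0, 0.001]
force: [-1.4, 0.7, -0.6]
finger_gap: 0.996
gripper_force: 0.5
t: 5.37
tcp_pos: [0.5713, -0.0336, 0.0299]
tool_rot: [-0.024, 1.0, -0.0, 0.0]
force: [-1.9, 0.0, -1.5]
finger_gap: 1.001
gripper_force: 0.8
t: 5.62
tcp_pos: [0.5745, -0.0334, 0.03]
tool_rot: [-0.024, 1.0, -0.0, 0.001]
force: [-1.3, 0.4, -1.1]
finger_gap: 1.001
gripper_force: 0.8
```

```bash
for i in 1 ; do python3 -m creep '[{"slide":[-0.1,0,0],"angular":[0,0,0],"claw":1},{"slide":[-0.1,0,0],"angular":[0,0,0],"claw":1},{"slide":[0,0,0],"angular":[0,0,0],"claw":1}]'; python3 -m creep '[{"slide":[-0.1,0,0],"angular":[0,0,0],"claw":1},{"slide":[-0.1,0,0],"angular":[0,0,0],"claw":1},{"slide":[0,0,0],"angular":[0,0,0],"claw":1}]'; done
```

```text
t: 5.87
tcp_pos: [0.5762, -0.0333, 0.03]
tool_rot: [-0.024, 1.0, -0.0, 0.0]
force: [-2.3, -0.7, -0.7]
finger_gap: 1.0
gripper_force: 1.1
t: 6.12
tcp_pos: [0.5783, -0.0332, 0.03]
tool_rot: [-0.024, 1.0, -0.0, 0.0]
force: [-1.8, 0.2, -0.1]
finger_gap: 1.001
gripper_force: 1.2
```

```bash
python3 -m creep '[{"slide":[-0.1,0,0],"angular":[0,0,0],"claw":1},{"slide":[-0.1,0,0],"angular":[0,0,0],"claw":1},{"slide":[0,0,0],"angular":[0,0,0],"claw":1}]'; python3 -m creep '[{"slide":[-0.1,0,0],"angular":[0,0,0],"claw":1},{"slide":[-0.1,0,0],"angular":[0,0,0],"claw":1},{"slide":[0,0,0],"angular":[0,0,0],"claw":1}]'
```

```text
t: 6.37
tcp_pos: [0.5803, -0.0331, 0.03]
tool_rot: [-0.024, 1.0, -0.0, 0.0]
force: [-2.3, 0.3, 0.8]
finger_gap: 1.0
gripper_force: 1.3
t: 6.62
tcp_pos: [0.5807, -0.033, 0.03]
tool_rot: [-0.024, 1.0, 0.0, -0.001]
force: [-5.3, -0.5, 3.3]
finger_gap: 1.002
gripper_force: 2.7
```

```bash
python3 -m creep '[{"slide":[-0.1,0,0],"angular":[0,0,0],"claw":1},{"slide":[-0.1,0,0],"angular":[0,0,0],"claw":1},{"slide":[0,0,0],"angular":[0,0,0],"claw":1}]'
```

```text
t: 6.87
tcp_pos: [0.5807, -0.033, 0.03]
tool_rot: [-0.024, 1.0, 0.0, -0.004]
force: [-9.0, -2.3, 7.0]
finger_gap: 1.0
gripper_force: 4.7
```

The force rose to 9 N with no further travel, so the dish is on the batten. I back off, rise, shut the fingers and go round to the outside of the cheek.

```bash
python3 -m creep '[{"slide":[1.5,0,0],"angular":[0,0,0],"claw":1},{"slide":[2.5,0,0],"angular":[0,0,0],"claw":1},{"slide":[1.5,0,-2],"angular":[0,0,0],"claw":0},{"slide":[0,0,-4],"angular":[0,0,0],"claw":-1},{"slide":[0,0,-4],"angular":[0,0,0],"claw":-1},{"slide":[-1.8,-2.8,0],"angular":[0,0,0],"claw":-1},{"slide":[-1.8,-2.8,0],"angular":[0,0,0],"claw":-1},{"slide":[-1.8,-2.8,0],"angular":[0,0,0],"claw":-1},{"slide":[-1.8,-2.8,0],"angular":[0,0,0],"claw":-1},{"slide":[-1.8,-2.8,0],"angular":[0,0,0],"claw":-1}]' 30
python3 -m creep '[{"slide":[-1.8,-2.8,0],"angular":[0,0,0],"claw":-1},{"slide":[0,0,0],"angular":[0,0,0],"claw":-1},{"slide":[0,0,0],"angular":[0,0,0],"claw":-1}]'
python3 - <<'E'
from h import *
np.set_printoptions(precision=4,suppress=True)
s=manip.sense();print(s["tcp_pos"])
w=viewer.snapshot("wrist");t=viewer.snapshot("top")[120:240,280:460]
t=cv2.resize(t,None,fx=4.4,fy=4.4,interpolation=cv2.INTER_CUBIC)
cv2.imwrite("pics/w2.png",w);cv2.imwrite("pics/c4.png",t)
E
```

```text
t: 7.7
tcp_pos: [0.628, -0.173, 0.1311]
tool_rot: [-0.024, 1.0, -0.001, 0.002]
force: [1.3, 0.3, 0.5]
finger_gap: -0.007
gripper_force: 0.0
t: 7.95
tcp_pos: [0.6469, -0.2006, 0.1303]
tool_rot: [-0.022, 1.0, -0.001, 0.002]
force: [-0.2, 0.7, -0.0]
finger_gap: -0.001
gripper_force: 0.0
[ 0.6469 -0.2006  0.1303]
```

View pics/c4.png

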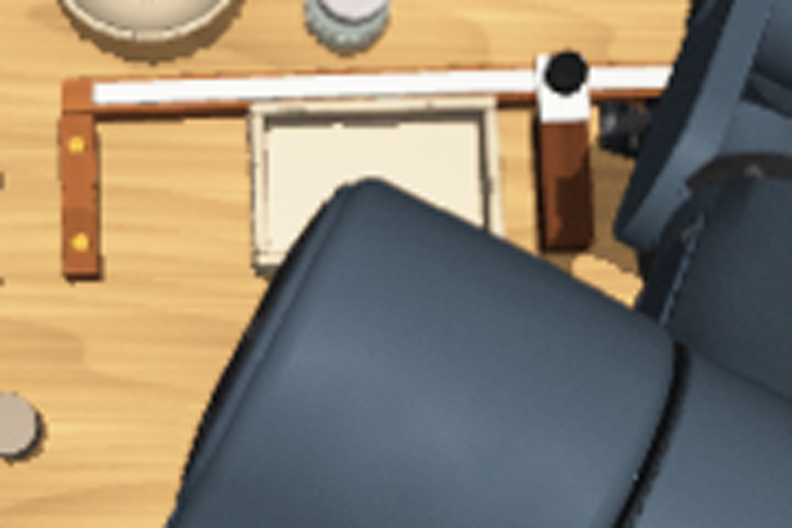

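The dish is flush along the batten, with its far rim from (250,103) to (495,97). The fingers are beside the cheek, whose right edge is at x=590. I take 2 cm more clearance, descend, then approach the cheek while watching the force.

```bash
python3 -m creep '[{"slide":[0,-2,0],"angular":[0,0,0],"claw":-1},{"slide":[0,0,3],"angular":[0,0,0],"claw":-1},{"slide":[0,0,3],"angular":[0,0,0],"claw":-1},{"slide":[0,0,3],"angular":[0,0,0],"claw":-1},{"slide":[0,0,1],"angular":[0,0,0],"claw":-1},{"slide":[0,0,0],"angular":[0,0,0],"claw":-1},{"slide":[0,0,0],"angular":[0,0,0],"claw":-1}]'
python3 -m creep '[{"slide":[0,0.5,0],"angular":[0,0,0],"claw":-1},{"slide":[0,0.5,0],"angular":[0,0,0],"claw":-1},{"slide":[0,0.5,0],"angular":[0,0,0],"claw":-1},{"slide":[0,0.5,0],"angular":[0,0,0],"claw":-1},{"slide":[0,0.5,0],"angular":[0,0,0],"claw":-1},{"slide":[0,0.5,0],"angular":[0,0,0],"claw":-1},{"slide":[0,0.5,0],"angular":[0,0,0],"claw":-1}]'
```

```text
t: 8.63
tcp_pos: [0.6456, -0.2173, 0.0302]
tool_rot: [-0.024, 1.0, 0.0, -0.0]
force: [-0.2, -0.2, 0.6]
finger_gap: -0.003
gripper_force: 0.0
t: 9.22
tcp_pos: [0.644, -0.1826, 0.0303]
tool_rot: [-0.024, 1.0, -0.0, 0.0]
force: [0.4, -0.3, 0.4]
finger_gap: 0.004
gripper_force: 0.0
```

```bash
python3 -m creep '[{"slide":[0,0.3,0],"angular":[0,0,0],"claw":-1},{"slide":[0,0.3,0],"angular":[0,0,0],"claw":-1},{"slide":[0,0.3,0],"angular":[0,0,0],"claw":-1},{"slide":[0,0.3,0],"angular":[0,0,0],"claw":-1},{"slide":[0,0.3,0],"angular":[0,0,0],"claw":-1}]'; python3 -m creep '[{"slide":[0,0.3,0],"angular":[0,0,0],"claw":-1},{"slide":[0,0.3,0],"angular":[0,0,0],"claw":-1},{"slide":[0,0.3,0],"angular":[0,0,0],"claw":-1},{"slide":[0,0.3,0],"angular":[0,0,0],"claw":-1},{"slide":[0,0.3,0],"angular":[0,0,0],"claw":-1}]'; python3 -m creep '[{"slide":[0,0.3,0],"angular":[0,0,0],"claw":-1},{"slide":[0,0.3,0],"angular":[0,0,0],"claw":-1},{"slide":[0,0.3,0],"angular":[0,0,0],"claw":-1},{"slide":[0,0.3,0],"angular":[0,0,0],"claw":-1},{"slide":[0,0.3,0],"angular":[0,0,0],"claw":-1}]'
```

```text
t: 9.63
tcp_pos: [0.6433, -0.1685, 0.0302]
tool_rot: [-0.023, 1.0, -0.0, 0.0]
force: [-1.5, -1.6, 1.0]
finger_gap: 0.001
gripper_force: 1.1
t: 10.05
tcp_pos: [0.6426, -0.1534, 0.0301]
tool_rot: [-0.024, 1.0, -0.0, 0.0]
force: [-1.1, -4.5, 1.2]
finger_gap: -0.0
gripper_force: 2.3
t: 10.47
tcp_pos: [0.6419, -0.1383, 0.0301]
tool_rot: [-0.024, 1.0, -0.0, 0.0]
force: [-1.6, -5.1, 1.3]
finger_gap: -0.003
gripper_force: 2.4
```

```bash
python3 -m creep '[{"slide":[0,0.3,0],"angular":[0,0,0],"claw":-1},{"slide":[0,0.3,0],"angular":[0,0,0],"claw":-1},{"slide":[0,0.3,0],"angular":[0,0,0],"claw":-1},{"slide":[0,0.3,0],"angular":[0,0,0],"claw":-1},{"slide":[0,0.3,0],"angular":[0,0,0],"claw":-1},{"slide":[0,0.3,0],"angular":[0,0,0],"claw":-1},{"slide":[0,0.3,0],"angular":[0,0,0],"claw":-1},{"slide":[0,0.3,0],"angular":[0,0,0],"claw":-1}]'; python3 -m creep '[{"slide":[0,0.3,0],"angular":[0,0,0],"claw":-1},{"slide":[0,0.3,0],"angular":[0,0,0],"claw":-1},{"slide":[0,0.3,0],"angular":[0,0,0],"claw":-1},{"slide":[0,0.3,0],"angular":[0,0,0],"claw":-1},{"slide":[0,0.3,0],"angular":[0,0,0],"claw":-1},{"slide":[0,0.2,0],"angular":[0,0,0],"claw":-1},{"slide":[0,0.2,0],"angular":[0,0,0],"claw":-1}]'; python3 -m creep '[{"slide":[0,0.2,0],"angular":[0,0,0],"claw":-1},{"slide":[0,0.2,0],"angular":[0,0,0],"claw":-1},{"slide":[0,0.2,0],"angular":[0,0,0],"claw":-1},{"slide":[0,0.2,0],"angular":[0,0,0],"claw":-1}]'
```

```text
t: 11.13
tcp_pos: [0.6406, -0.1142, 0.03]
tool_rot: [-0.024, 1.0, -0.0, -0.0]
force: [-0.9, -4.1, 1.7]
finger_gap: 0.0
gripper_force: 2.4
t: 11.72
tcp_pos: [0.6396, -0.0951, 0.03]
tool_rot: [-0.024, 1.0, -0.0, -0.0]
force: [-1.7, -5.4, 2.0]
finger_gap: -0.004
gripper_force: 2.5
t: 12.05
tcp_pos: [0.6393, -0.0873, 0.03]
tool_rot: [-0.024, 1.0, -0.0, -0.0]
force: [-1.7, -4.8, 2.3]
finger_gap: -0.001
gripper_force: 2.5
```

```bash
python3 -m creep '[{"slide":[0,0.2,0],"angular":[0,0,0],"claw":-1},{"slide":[0,0.2,0],"angular":[0,0,0],"claw":-1},{"slide":[0,0.2,0],"angular":[0,0,0],"claw":-1}]'; python3 -m creep '[{"slide":[0,0.15,0],"angular":[0,0,0],"claw":-1},{"slide":[0,0.15,0],"angular":[0,0,0],"claw":-1},{"slide":[0,0.15,0],"angular":[0,0,0],"claw":-1}]'; python3 -m creep '[{"slide":[0,0.1,0],"angular":[0,0,0],"claw":-1},{"slide":[0,0.1,0],"angular":[0,0,0],"claw":-1},{"slide":[0,0.1,0],"angular":[0,0,0],"claw":-1}]'
```

```text
t: 12.3
tcp_pos: [0.639, -0.0813, 0.03]
tool_rot: [-0.024, 1.0, -0.0, -0.0]
force: [-0.9, -3.9, 2.2]
finger_gap: -0.0
gripper_force: 2.5
t: 12.55
tcp_pos: [0.6387, -0.0768, 0.03]
tool_rot: [-0.024, 1.0, -0.0, -0.0]
force: [-2.4, -5.0, 2.2]
finger_gap: 0.004
gripper_force: 2.5
t: 12.8
tcp_pos: [0.6386, -0.0738, 0.03]
tool_rot: [-0.024, 1.0, -0.0, -0.0]
force: [-1.0, -4.6, 2.1]
finger_gap: 0.0
gripper_force: 2.5
```

```bash
python3 -m creep '[{"slide":[0,0.1,0],"angular":[0,0,0],"claw":-1},{"slide":[0,0.1,0],"angular":[0,0,0],"claw":-1}]'; python3 -m creep '[{"slide":[0,0.1,0],"angular":[0,0,0],"claw":-1},{"slide":[0,0.1,0],"angular":[0,0,0],"claw":-1}]';  python3 -m creep '[{"slide":[0,0.1,0],"angular":[0,0,0],"claw":-1},{"slide":[0,0.1,0],"angular":[0,0,0],"claw":-1}]'
```

```text
t: 12.97
tcp_pos: [0.6385, -0.0718, 0.0301]
tool_rot: [-0.024, 1.0, -0.0, -0.0]
force: [-1.6, -5.1, 2.6]
finger_gap: -0.002
gripper_force: 2.5
t: 13.13
tcp_pos: [0.6384, -0.0698, 0.03]
tool_rot: [-0.024, 1.0, -0.0, -0.0]
force: [-1.9, -5.1, 2.0]
finger_gap: -0.001
gripper_force: 2.5
t: 13.3
tcp_pos: [0.6383, -0.0678, 0.03]
tool_rot: [-0.024, 1.0, -0.0, -0.0]
force: [-1.8, -4.6, 2.3]
finger_gap: -0.002
gripper_force: 2.5
```

```bash
python3 -m creep '[{"slide":[0,0.1,0],"angular":[0,0,0],"claw":-1},{"slide":[0,0.1,0],"angular":[0,0,0],"claw":-1}]'; python3 -m creep '[{"slide":[0,0.1,0],"angular":[0,0,0],"claw":-1},{"slide":[0,0.1,0],"angular":[0,0,0],"claw":-1}]';  python3 -m creep '[{"slide":[0,0.1,0],"angular":[0,0,0],"claw":-1},{"slide":[0,0.1,0],"angular":[0,0,0],"claw":-1}]'
```

```text
t: 13.47
tcp_pos: [0.6382, -0.0658, 0.03]
tool_rot: [-0.024, 1.0, -0.0, -0.0]
force: [-1.1, -5.4, 1.9]
finger_gap: -0.001
gripper_force: 2.5
t: 13.63
tcp_pos: [0.6381, -0.0638, 0.0301]
tool_rot: [-0.024, 1.0, -0.0, -0.0]
force: [-1.4, -5.9, 2.6]
finger_gap: 0.002
gripper_force: 2.5
t: 13.8
tcp_pos: [0.6379, -0.0618, 0.03]
tool_rot: [-0.024, 1.0, -0.0, -0.0]
force: [-1.3, -5.4, 3.3]
finger_gap: -0.001
gripper_force: 2.5
```

```bash
python3 -m creep '[{"slide":[0,0.1,0],"angular":[0,0,0],"claw":-1},{"slide":[0,0.1,0],"angular":[0,0,0],"claw":-1}]'; python3 -m creep '[{"slide":[0,0.1,0],"angular":[0,0,0],"claw":-1},{"slide":[0,0.1,0],"angular":[0,0,0],"claw":-1}]';  python3 -m creep '[{"slide":[0,0.1,0],"angular":[0,0,0],"claw":-1},{"slide":[0,0.1,0],"angular":[0,0,0],"claw":-1}]'
python3 - <<'E'
from h import *
t=viewer.snapshot("top")[120:240,280:460]
cv2.imwrite("pics/c5.png",cv2.resize(t,None,fx=4.4,fy=4.4,interpolation=cv2.INTER_CUBIC))
E
```

```text
t: 13.97
tcp_pos: [0.6379, -0.0606, 0.0301]
tool_rot: [-0.024, 1.0, -0.001, -0.0]
force: [-2.7, -9.1, 2.3]
finger_gap: 0.001
gripper_force: 5.0
t: 14.13
tcp_pos: [0.6379, -0.0604, 0.0301]
tool_rot: [-0.025, 1.0, -0.002, -0.0]
force: [-3.6, -15.8, 1.0]
finger_gap: 0.002
gripper_force: 7.7
t: 14.3
tcp_pos: [0.638, -0.0604, 0.0302]
tool_rot: [-0.025, 1.0, -0.003, -0.0]
force: [-3.5, -20.2, 0.6]
finger_gap: 0.002
gripper_force: 10.3
```

View pics/c5.png

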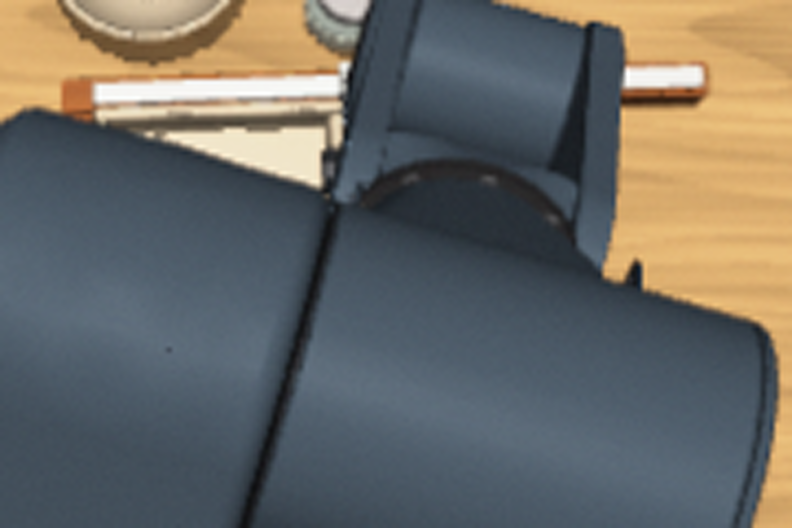

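The force rose to 20 N with no further travel. The crop shows the dish against the stop and the batten, with the cheek on it. I retreat clear and check.

```bash
python3 -m creep '[{"slide":[0,-0.5,0],"angular":[0,0,0],"claw":-1},{"slide":[0,-2,0],"angular":[0,0,0],"claw":-1},{"slide":[0,-2,0],"angular":[0,0,0],"claw":-1},{"slide":[0,0,-4],"angular":[0,0,0],"claw":-1},{"slide":[0,0,-4],"angular":[0,0,0],"claw":-1},{"slide":[0,0,-4],"angular":[0,0,0],"claw":-1},{"slide":[0,-3.5,0],"angular":[0,0,0],"claw":-1},{"slide":[0,-3.5,0],"angular":[0,0,0],"claw":-1},{"slide":[0,-3.5,0],"angular":[0,0,0],"claw":-1},{"slide":[0,-3.5,0],"angular":[0,0,0],"claw":-1}]'
python3 -m creep '[{"slide":[0,-3.5,0],"angular":[0,0,0],"claw":-1},{"slide":[0,-3.5,0],"angular":[0,0,0],"claw":-1},{"slide":[0,-3.5,0],"angular":[0,0,0],"claw":-1},{"slide":[0,-3.5,0],"angular":[0,0,0],"claw":-1},{"slide":[0,-3.5,0],"angular":[0,0,0],"claw":-1},{"slide":[0,0,0],"angular":[0,0,0],"claw":-1},{"slide":[0,0,0],"angular":[0,0,0],"claw":-1}]'
python3 - <<'E'
from h import *
t=viewer.snapshot("top");cv2.imwrite("pics/top6.png",t);cv2.imwrite("pics/scene6.png",viewer.snapshot("scene"))
cv2.imwrite("pics/c6.png",cv2.resize(t[120:200,280:400],None,fx=6.6,fy=6.6,interpolation=cv2.INTER_CUBIC))
E
```

```text
t: 15.18
tcp_pos: [0.647, -0.2397, 0.1501]
tool_rot: [-0.024, 1.0, 0.001, 0.0]
force: [1.1, -1.0, -0.5]
finger_gap: 0.001
gripper_force: 0.0
t: 15.77
tcp_pos: [0.6548, -0.4162, 0.1488]
tool_rot: [-0.022, 1.0, 0.001, 0.0]
force: [0.5, 1.0, -0.7]
finger_gap: 0.002
gripper_force: 0.0
```

View pics/c6.png

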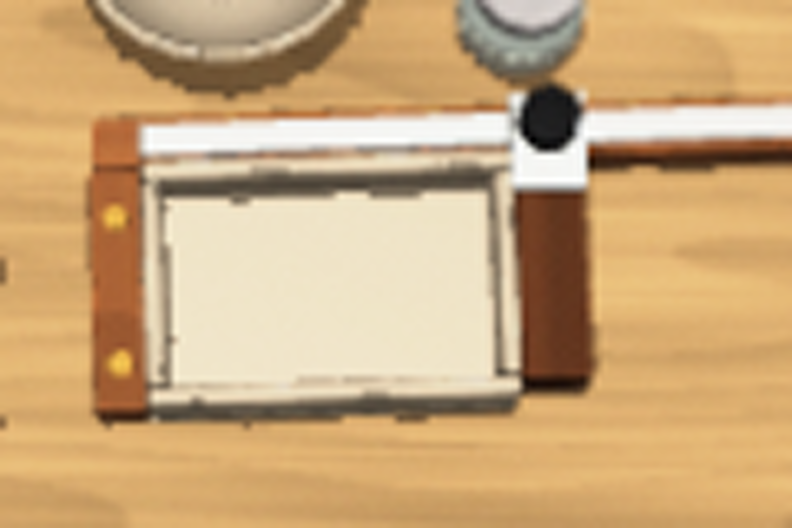

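```bash
python3 - <<'E'
from h import *
np.set_printoptions(precision=4,suppress=True)
c=cam("top");f=lambda p:(np.array(p)+.5)/6.6-.5+[280,120]
yaw=.046;O=np.array([.683,.131]);M=np.array([[np.cos(yaw),-np.sin(yaw)],[np.sin(yaw),np.cos(yaw)]])
J=lambda px,z:(plane(c,f(px),z)-O)@M
r=J([(144,166),(512,154),(520,380),(148,390)],.045);print("rim in jig",r,r.mean(0))
e=r[1]-r[0]+r[2]-r[3];print("yaw",np.arctan2(e[0],-e[1]))
print("batten back",J([(97,120),(780,102)],.028),"stop inner",J([(142,165),(146,400)],.028),"cheek face",J([(517,190),(523,375)],.036))
a,b=cv2.imread("pics/top0.png"),cv2.imread("pics/top6.png")
for n,(x,y,r) in dict(mug=(262,157,24),cup=(436,217,18),bowl=(313,106,26),jar=(359,120,13),prop=(281,216,10),brush=(200,250,40)).items():
    p=a[y-r:y+r,x-r:x+r];q=b[y-r-9:y+r+9,x-r-9:x+r+9];m=cv2.minMaxLoc(cv2.matchTemplate(q,p,cv2.TM_CCOEFF_NORMED));print(n,m[3],round(m[1],2))
E
```

```text
rim in jig [[-0.0017  0.0014]
 [-0.0009 -0.1466]
 [-0.0929 -0.1461]
 [-0.0926  0.0019]] [-0.047  -0.0724]
yaw 0.001970488946264522
batten back [[ 0.022   0.0208]
 [ 0.0222 -0.2594]] stop inner [[ 0.0027  0.0028]
 [-0.0941  0.0034]] cheek face [[-0.0137 -0.1489]
 [-0.0895 -0.1482]]
mug (9, 9) 1.0
cup (1, 11) 0.1
bowl (9, 9) 1.0
jar (9, 9) 0.99
prop (9, 9) 1.0
brush (9, 9) 1.0
```

The dish is seated: the gaps are about 1 mm and the yaw error is 0.002. The cup's low match score is probably the arm hiding it, so I check it in the other camera.

```bash
python3 - <<'E'
from h import *
a,b=cv2.imread("pics/scene0.png"),cv2.imread("pics/scene6.png")
x,y,r=268,122,22
p=a[y-r:y+r,x-r:x+r];q=b[y-r-9:y+r+9,x-r-9:x+r+9];print(cv2.minMaxLoc(cv2.matchTemplate(q,p,cv2.TM_CCOEFF_NORMED)))
print(project(cam("scene"),[manip.sense()["tcp_pos"]]))
E
```

```text
(-0.05786401405930519, 0.5103453397750854, (0, 18), (9, 9))
[[169.05320519  79.25120218]]
```

The best match is at zero shift, but the cup is partly hidden. I swing the arm further away and re-check before handing in.

```bash
python3 -m creep '[{"slide":[3,-2.5,-1],"angular":[0,0,0],"claw":-1},{"slide":[3,-2.5,-1],"angular":[0,0,0],"claw":-1},{"slide":[3,-2.5,-1],"angular":[0,0,0],"claw":-1},{"slide":[3,-2.5,-1],"angular":[0,0,0],"claw":-1},{"slide":[3,-2.5,-1],"angular":[0,0,0],"claw":-1},{"slide":[3,-2.5,-1],"angular":[0,0,0],"claw":-1},{"slide":[3,-2.5,0],"angular":[0,0,0],"claw":-1},{"slide":[3,-2.5,0],"angular":[0,0,0],"claw":-1},{"slide":[0,0,0],"angular":[0,0,0],"claw":-1},{"slide":[0,0,0],"angular":[0,0,0],"claw":-1}]'
python3 - <<'E'
from h import *
a,b=cv2.imread("pics/top0.png"),viewer.snapshot("top")
x,y,r=436,217,18
p=a[y-r:y+r,x-r:x+r];q=b[y-r-9:y+r+9,x-r-9:x+r+9];print(cv2.minMaxLoc(cv2.matchTemplate(q,p,cv2.TM_CCOEFF_NORMED)))
cv2.imwrite("pics/top7.png",b)
a,b=cv2.imread("pics/scene0.png"),viewer.snapshot("scene")
x,y,r=268,122,22
p=a[y-r:y+r,x-r:x+r];q=b[y-r-9:y+r+9,x-r-9:x+r+9];print(cv2.minMaxLoc(cv2.matchTemplate(q,p,cv2.TM_CCOEFF_NORMED)))
E
```

```text
t: 16.7
tcp_pos: [0.4237, -0.6263, 0.2098]
tool_rot: [-0.022, 1.0, 0.001, 0.0]
force: [-0.9, 0.6, 0.0]
finger_gap: -0.002
gripper_force: 0.0
(-0.2830888330936432, 0.9994149804115295, (0, 14), (9, 9))
(-0.023223362863063812, 0.8452085852622986, (18, 15), (9, 9))
```

The cup hasn't moved (match 0.999 at zero shift) and the arm is clear, so I hand in.

```bash
python3 -c "from station import ticket; print(ticket.sign_off())"
```

```text
the job is handed in; nothing more can be done
None
```

I handed the job in at about 17 s: the dish measured within about 2 mm of the batten and end stop and square to about 0.002 rad, the cheek was pressed up against its free end, the arm was clear, and all six bystanders showed no shift; the hand-in returned no verdict.

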